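# Touch-latch laundry cupboard with a tin in the way

### The job

Open the little white cupboard on the worktop with the fingertips only: first slide the tin that stands in front of its door along the worktop until it is clear of the door's swing, without lifting or tipping it. Then press the door in at the grey disc and let go so that the spring brings it ajar by itself, and finally push the door from its inner side until it stands wide open, at about a right angle. Leave everything else where it is, and finish with the tin standing clear.

Things in the scene. Friction and masses are not known exactly. Their poses are not given: they have to be found in the camera images.
- cupboard: low white cupboard on four grey feet, fixed, 160 mm deep (x), 210 mm wide (y), 220 mm high, one flush handleless door over its whole front. Origin at the centre of its underside on the worktop; x axis points from front to back, y to its left seen by the robot, z up. Carcass front at x = -80 mm; back of the shut door at x = -87 mm, its front at x = -103 mm (a 7 mm gap lets it be pushed in)
- cupboard_door (a joint): door angle, rad: 0 shut and latched, grows as it opens toward the robot about its left edge (clockwise from above), stop 1.75. Pushing the latch side in 4 mm or more (firm stop at -0.035; 2 to 3 N before the stop) frees the latch; when the pusher backs off, a spring swings it ajar to about 0.5 in about 1 s. After that 1 to 2 N moves it and it stays where left; it does not latch again
- press_spot (a point): centre of the flat grey disc, 24 mm across, on the door's front near its upper right corner, to be pressed (along the cupboard's +x) to free the latch: 178 mm from the hinge line, 198 mm above the worktop, 20 mm below the door's top edge, 28 mm from its free edge. Moves with the door
- hinge_line (a point): point on the door's vertical hinge line at its left edge (cupboard frame x = -87, y = +104 mm), 218 mm above the worktop; does not move. The door is 204 mm wide, 16 mm thick, from 24 to 218 mm above the worktop, and sweeps a radius of 206 mm about this line; the hinge line lies in the plane of its back face
- tin: small round food tin, 57 mm across, 72 mm high, about 0.18 kg, loose, standing upright in front of the door within its swing, with 80 mm or more between it and the door; origin at the centre of its underside
- soap_pump: bystander: white soap pump bottle with a pump head, 78x64x179 mm, loose, standing; origin at the centre of its underside
- lint_roller: bystander: lint roller with dark handle lying on the worktop, 43x228x43 mm (long along its y), loose; origin at the centre of its underside

How it is judged (in metres and radians):
On the way, in this order (a step that is already met when the one before it is completed fails the run):
1. the tin stands still, clear of the door's swing, while the door is still shut (horizontal distance between tin and hinge_line above 0.232 m and value of joint cupboard_door below 0.06 rad and angle between tin's own z axis and vertical below 0.1 rad and height (world z) of tin between -0.006 and 0.006 m and linear speed of tin below 0.02 m/s), for 0.2 s.
2. the latch is released and the spring has brought the door ajar, with no finger touching the cupboard (value of joint cupboard_door between 0.35 and 0.8 rad and contact force between the fingers and cupboard below 0.2 N and horizontal distance between tin and hinge_line above 0.232 m), for 0.1 s.
3. the door is pushed wide open (value of joint cupboard_door above 1.25 rad), for 0.1 s.
At the end, for the whole second after the job is handed in: The door stands still at more than 1.25 rad (72 degrees); the tin stands upright on the worktop, still, with its centre more than 232 mm from the hinge line in plan (value of joint cupboard_door above 1.25 rad and horizontal distance between tin and hinge_line above 0.232 m and velocity of joint cupboard_door between -0.05 and 0.05 rad/s and angle between tin's own z axis and vertical below 0.1 rad and height (world z) of tin between -0.006 and 0.006 m and linear speed of tin below 0.02 m/s); the robot touches nothing.
It fails at once if the tin is lifted off the worktop (by more than 10 mm) or tipped (by more than 0.35 rad) (height (world z) of tin above 0.01 m or angle between tin's own z axis and vertical above 0.35 rad).
It fails at once if a bystander is shifted by more than 25 mm (distance of any of soap_pump, lint_roller from where it was at the start of the episode above 0.025 m).
It also fails if it takes over 64 s, if anything falls off the work surface, if the arm or the gripper's body presses on something with over 40 N, if the wrist force passes 120 N, or if a joint passes its speed limit or range.

### The arm

A 6-joint arm with a two-finger parallel gripper is mounted at the origin on a cart in front of the work surface, level with it; the furniture and walls round the work are solid. World frame = base frame: x ahead of the robot, y to its left, z up, the work surface at z = 0. Lengths are in m, angles in degrees, forces in N, time in s.
With the tool pointing down it reaches from about 0.35 to 0.875 m from the base axis. Payload 4.2 kg.
Tool frame: the origin (TCP) lies on the centre line of the jaws, within the pads' length; the fingertips stand 25 mm ahead of it and the grasp point (between the pads) lies 6 mm ahead of it; z points along the fingers, y is the line along which they close (so a half turn about z gives the same grasp; the last joint's range is limited). The gripper opens to 87 mm and grips with 3 to 60 N. Pads are 19 mm wide; open, the fingers measure 117 mm over their backs; the gripper's body (75 mm by 190 mm) begins 51 mm behind the grasp point.
Start: joints at [-48.954, 22.042, 0.453, 0, -68.411, -14.817], TCP at [0.276, -0.561, 0.248] pointing down, gripper open.
Joint ranges: [-179.83, 179.83], [-69.29, 118.12], [-61.27, 80.66], [-181.25, 117.63], [-171.15, -9.14], [-177.46, 177.46]. Speed limits (degrees/s): [159.86, 159.86, 180, 180, 180, 180].

### API

Orientations are given as a 3x3 rotation matrix whose columns are the frame's x, y, z axes.
In Python, from station import r gives the robot as it stands.
- The arm moves only by the tool move_arm, never from a script. Its argument "series" is a list of rows, each an object with "grip": the opening, from 0 (shut) to 1 (fully open); "xyz": the shift along the tool's x, y, z in mm, a list of three; "angular": the turn, a rotation vector about the tool's x, y, z in rad, a list of three. A call has 1 to 10 rows; each row is the pose to reach, as a shift and turn from the pose commanded when the call began, along the tool's axes at that moment; what a row does not reach only later rows make up. A row lasts 1/10 s, in which the tool goes at most 50 mm and 8.59 degrees, less where a joint would pass 70% of its speed; a pose out of reach is approached as far as the arm can. A call with a gripper value outside its range is refused whole. The fingers move at their own pace and stop on an object; the grip force is fixed at half the most. Time passes only in rows, so rows that repeat a pose let the fingers close. It gives the time, the measured TCP pose, the force, the opening and the grip force at its end, in the units of the state.
- r.sense(): the state, without advancing time (a new reading comes with each control period).
- r.capture(name): name is "scene" or "side" or "wrist"; returns a dict with "img" (480x640x3 uint8, red, green, blue), "camera_matrix" (3x3 intrinsics, pixels), "rvec" (rotation vector, rad) and "tvec" (3), from world to camera coordinates, as OpenCV has them; the wrist camera has in their place "hand_eye" (4x4, takes a point from camera to tool coordinates, whose origin is the TCP and whose axes are the flange's). Camera axes: x right, y down, z forward; pixel columns grow to the right and rows downward; lengths in m; the calibration is good to about 2 mm. A picture is of the moment at which its call begins: read the wrist's pose just before it. There is no depth.
- r.finish_job(): hands the job in; it is judged then, once.
The state is a dict: "time_s": time; "joints": joint angles; "joint_velocities": joint speeds; "effort": joint torques, N m; "tcp_pos": TCP position; "ee_rot": TCP orientation; "wrist_force": force on the tool from outside, world axes, zero at the start; "moment": the same for the moment, N m; "gripper_width": opening from 0.0 (shut) to 1.0 (fully open); "gripper_force": force on a finger pad.
Only numpy, scipy, OpenCV 4.12 (cv2) and the standard library are available. Lean on these libraries where they do the work, as an engineer would, in place of code of your own. Each camera call takes 0.05 s, during which the arm holds its last target. There are 200 camera calls.

## Working session

There is one attempt and no reset: what is moved stays moved. The work goes in short steps, Python scripts to look and compute and a tool call to move; the robot and the scene stay as the last step left them, time stands still between calls to the robot, and variables do not carry over. Pictures are saved under pics/ and viewed, at most 10 in all, crops included, and the job is handed in when it is done.

Besides the shell and the picture viewer there is one more tool, called after "Request:" by a JSON object that holds its "api" and its "payload". move_arm: Moves the arm, as the interface text tells. Its arguments: {"type":"object","properties":{"series":{"type":"array"}},"required":["series"]}

```bash
mkdir -p pics
cat > h.py <<'E'
import numpy as np, cv2
from station import r
def snap(cam,name):
    c=r.capture(cam); cv2.imwrite(f'pics/{name}.png',c['img'][:,:,::-1]); np.savez(f'pics/{name}.npz',**{k:np.array(v) for k,v in c.items() if k!='img'}); return c
def ray(name,uv):
    c=np.load(f'pics/{name}.npz'); R=cv2.Rodrigues(c['rvec'])[0]; t=c['tvec'].reshape(3)
    d=R.T@np.linalg.inv(c['camera_matrix'])@np.array([*uv,1.]); return -R.T@t,d
def at_z(name,uv,z):
    o,d=ray(name,uv); return o+d*(z-o[2])/d[2]
def proj(name,P):
    c=np.load(f'pics/{name}.npz'); return cv2.projectPoints(np.array(P,float).reshape(-1,3),c['rvec'],c['tvec'],c['camera_matrix'],None)[0].reshape(-1,2)
E
python3 - <<'E'
from h import *
s=r.sense(); print(s)
snap('scene','s0'); snap('side','d0')
for n in('s0','d0'): print(ray(n,(320,240)))
E
```

```text
{'time_s': 0.0, 'joints': array([-4.89522751e+01,  2.20903455e+01,  3.79397142e-01, -2.92721990e-02,
       -6.84115979e+01, -1.48178057e+01]), 'joint_velocities': array([ 0.08286399, -0.11513008,  0.0635011 ,  0.00689033, -0.06010201,
       -0.01778147]), 'effort': array([ 1.35025290e-03, -3.90668142e+01,  1.87404674e+01,  4.21984389e+00,
        1.09752902e-02, -2.18810401e-04]), 'tcp_pos': array([ 0.27601931, -0.56012915,  0.24646059]), 'ee_rot': array([[-8.97110941e-01, -4.41804102e-01, -1.04624580e-03],
       [-4.41805332e-01,  8.97108880e-01,  1.92496002e-03],
       [ 8.81411612e-05,  2.18913967e-03, -9.99997600e-01]]), 'wrist_force': array([-0.25164857, -0.21857291, -0.02208794]), 'moment': array([-0.05698745, -0.01410979, -0.00773935]), 'gripper_force': 0.0, 'gripper_width': 0.9971358827484814}
(array([-0.38606442,  0.73527339,  0.68363682]), array([ 0.77601586, -0.47192222, -0.4185137 ]))
(array([0.21450546, 1.02685901, 0.99356221]), array([ 0.31076165, -0.68361697, -0.66047922]))
```

View pics/s0.png

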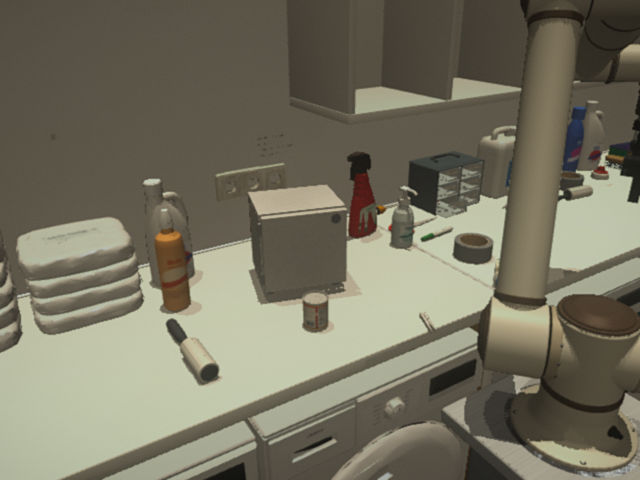

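View pics/d0.png

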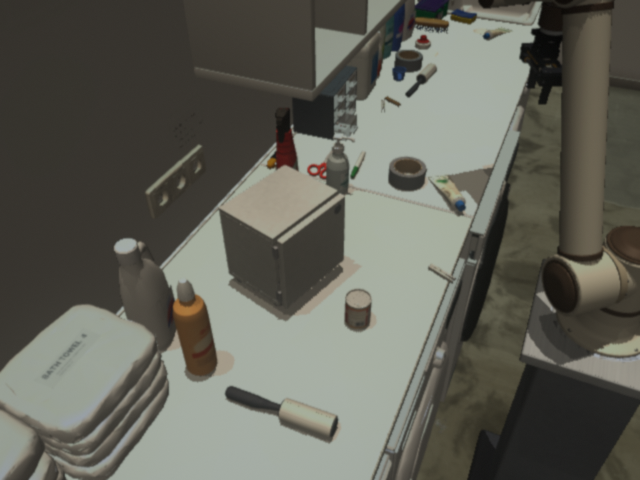

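The scene view shows the cupboard at about (298,240), the tin at (316,311), the disc at (336,218), the lint roller at (193,350) and the pump at (402,220). In the side view the tin is at (358,308) and the cupboard top is around (283,205). I'll enlarge both views.

Run:
```python
import cv2
a=cv2.imread('pics/s0.png')[175:340,235:435]; cv2.imwrite('pics/s0c.png',cv2.resize(a,None,fx=4,fy=3.6364 if 0 else 3.6,interpolation=cv2.INTER_CUBIC))
b=cv2.imread('pics/d0.png')[150:340,205:405]; cv2.imwrite('pics/d0c.png',cv2.resize(b,None,fx=4,fy=3,interpolation=cv2.INTER_CUBIC))
```

```text
(no output)
```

View pics/s0c.png

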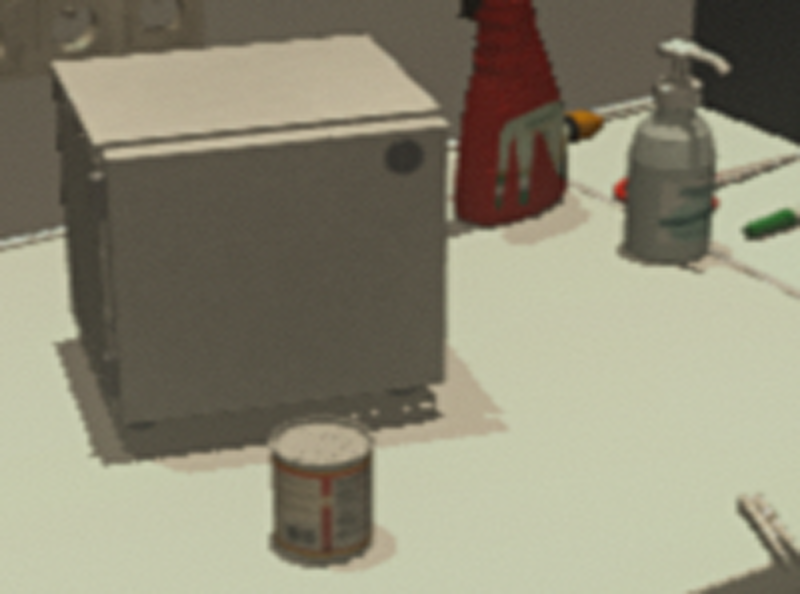

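View pics/d0c.png

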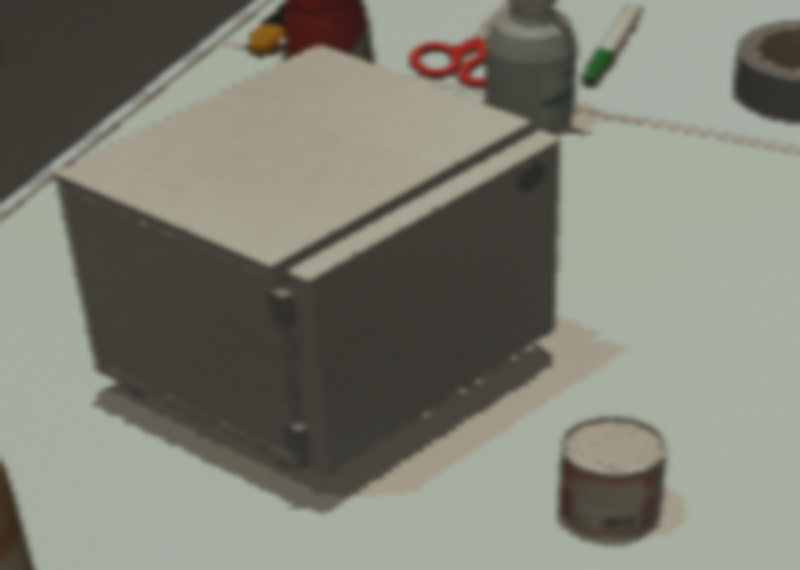

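```bash
cat > fit.py <<'E'
from h import *
from scipy.optimize import least_squares
S=lambda x,y:(235+x/4,175+y/3.6); D=lambda x,y:(205+x/4,150+y/3)
# cupboard-frame points: door y from +104 to -100
P={'TL':(-.103,.104,.218),'TR':(-.103,-.1,.218),'BR':(-.103,-.1,.024),'BL':(-.103,.104,.024),'disc':(-.103,-.074,.198),'kBR':(.08,-.105,.22),'kBL':(.08,.105,.22)}
O={'s0':dict(TL=S(105,157),TR=S(447,124),BR=S(443,383),BL=S(127,427),disc=S(404,156),kBR=S(370,37),kBL=S(54,64)),
'd0':dict(TL=D(312,280),TR=D(558,140),BR=D(555,330),BL=D(330,472),disc=D(531,176),kBR=D(320,45),kBL=D(58,175))}
def W(q,p):
    c,s=np.cos(q[2]),np.sin(q[2]); return np.array([q[0]+c*p[0]-s*p[1],q[1]+s*p[0]+c*p[1],p[2]])
def res(q): return np.concatenate([(proj(n,[W(q,P[k]) for k in O[n]])-np.array(list(O[n].values()))).ravel() for n in O])
if __name__=='__main__':
    f=least_squares(res,[.7,0,0],loss='soft_l1'); q=f.x; print(q,np.degrees(q[2])); print(res(q).reshape(-1,2).round(1).tolist())
    for k in P: print(k,W(q,P[k]).round(4))
    h=W(q,(-.087,.104,.218)); print('hinge',h)
    for n,t,b in(('s0',S(322,444),S(322,562)),('d0',D(613,447),D(611,541))):
        x=at_z(n,t,.072); o,d=ray(n,b); e=at_z(n,b,0); v=d[:2]/np.linalg.norm(d[:2]); print(n,'tin',x[:2],e[:2]+v*.0285,np.hypot(*(x-h)[:2]))
    for n,uv in(('s0',(402,246)),('d0',(339,188))): print('pump',at_z(n,uv,0))
    for n,a,b in(('s0',(170,323),(208,371)),('d0',(230,394),(332,424))): print('roller',at_z(n,a,.02),at_z(n,b,.02))
    print('small item',at_z('s0',(427,321),0),'edge',at_z('s0',(480,300),0),at_z('s0',(330,368),0))
    np.save('q.npy',q)
E
python3 fit.py
```

```text
[ 0.7145371   0.13548516 -0.27319827] -15.653107969230792
[[-0.0, 0.8], [0.6, -0.0], [0.7, 0.6], [-1.0, 0.4], [0.7, 0.3], [-0.5, -1.1], [-0.5, -0.4], [-0.4, 0.3], [0.8, -1.2], [0.1, -0.1], [-0.3, 1.9], [0.1, -0.3], [-0.1, -0.7], [-0.5, -0.9]]
TL [0.6434 0.2634 0.218 ]
TR [0.5884 0.067  0.218 ]
BR [0.5884 0.067  0.024 ]
BL [0.6434 0.2634 0.024 ]
disc [0.5954 0.092  0.198 ]
kBR [0.7632 0.0128 0.22  ]
kBL [0.8199 0.215  0.22  ]
hinge [0.65882418 0.25910179 0.218     ]
s0 tin [0.49329204 0.21365794] [0.5011605  0.21032683] 0.17165672935223877
d0 tin [0.49580537 0.21501868] [0.49464114 0.21165772] 0.16887406821605686
pump [ 0.71530377 -0.2160018   0.        ]
pump [ 0.72333709 -0.22858236  0.        ]
roller [0.65024037 0.49601128 0.02      ] [0.44684336 0.48490789 0.02      ]
roller [0.64961939 0.50043158 0.02      ] [0.44321751 0.4813901  0.02      ]
small item [ 0.37595462 -0.00989396  0.        ] edge [ 0.37705042 -0.17935981  0.        ] [0.35099545 0.26693381 0.        ]
```

```bash
cat > go.py <<'E'
from h import *
from scipy.spatial.transform import Rotation as Ro
import sys
def plan(pos,yaw):
    "pos: world TCP m, yaw: world angle (deg) of tool y axis, tool down"
    s=r.sense(); R=s['ee_rot']; a=np.radians(yaw); y=np.array([np.cos(a),np.sin(a),0]); z=np.array([0,0,-1.]); T=np.c_[np.cross(y,z),y,z]
    print('xyz',(R.T@(np.array(pos)-s['tcp_pos'])*1000).round(1),'ang',Ro.from_matrix(R.T@T).as_rotvec().round(3),'F',s['wrist_force'].round(1),'tcp',s['tcp_pos'].round(4),'t',s['time_s'])
if __name__=='__main__':
    v=list(map(float,sys.argv[1:])); plan(v[:3],v[3])
E
python3 go.py .495 .213 .247 60.4
```

```text
xyz [-538.1  596.9    0.7] ang [ 0.002 -0.001  0.974] F [-0.  -0.3  0.4] tcp [ 0.276  -0.5602  0.2466] t 0.1
```

Request:
{"api": "move_arm", "payload": {"series": [{"grip": 1, "xyz": [-538, 597, 0], "angular": [0, 0, 0.974]}, {"grip": 1, "xyz": [-538, 597, 0], "angular": [0, 0, 0.974]}, {"grip": 1, "xyz": [-538, 597, 0], "angular": [0, 0, 0.974]}, {"grip": 1, "xyz": [-538, 597, 0], "angular": [0, 0, 0.974]}, {"grip": 1, "xyz": [-538, 597, 0], "angular": [0, 0, 0.974]}, {"grip": 1, "xyz": [-538, 597, 0], "angular": [0, 0, 0.974]}, {"grip": 1, "xyz": [-538, 597, 0], "angular": [0, 0, 0.974]}, {"grip": 1, "xyz": [-538, 597, 0], "angular": [0, 0, 0.974]}, {"grip": 1, "xyz": [-538, 597, 0], "angular": [0, 0, 0.974]}, {"grip": 1, "xyz": [-538, 597, 0], "angular": [0, 0, 0.974]}]}}

```text
time_s: 1.1
tcp_pos: [0.4034, -0.1128, 0.2477]
ee_rot: [[-0.87, 0.494, 0.0], [0.494, 0.87, 0.0], [-0.0, 0.0, -1.0]]
wrist_force: [0.9, -0.5, 0.3]
gripper_width: 1.002
gripper_force: 0.0
```

```bash
python3 go.py .495 .213 .247 60.4
```

```text
xyz [ 81.2 328.6   0.8] ang [0. 0. 0.] F [ 0.9 -0.5  0.3] tcp [ 0.4034 -0.1128  0.2477] t 1.1
```

Request:
{"api": "move_arm", "payload": {"series": [{"grip": 1, "xyz": [0, 0, 0], "angular": [0, 0, 0]}, {"grip": 1, "xyz": [0, 0, 0], "angular": [0, 0, 0]}, {"grip": 1, "xyz": [0, 0, 0], "angular": [0, 0, 0]}]}}

```text
time_s: 1.4
tcp_pos: [0.4031, -0.1153, 0.2475]
ee_rot: [[-0.869, 0.494, -0.001], [0.494, 0.869, -0.0], [0.001, -0.0, -1.0]]
wrist_force: [1.3, 0.9, 0.3]
gripper_width: 1.0
gripper_force: 0.0
```

```bash
python3 go.py .495 .213 .247 60.4
```

```text
xyz [ 82.4 330.8   0.4] ang [-0.    -0.001 -0.   ] F [1.3 0.9 0.3] tcp [ 0.4031 -0.1153  0.2475] t 1.4
```

Settled, with no lag to speak of. I'll move above the tin.

Request:
{"api": "move_arm", "payload": {"series": [{"grip": 1, "xyz": [82, 331, 0], "angular": [0, 0, 0]}, {"grip": 1, "xyz": [82, 331, 0], "angular": [0, 0, 0]}, {"grip": 1, "xyz": [82, 331, 0], "angular": [0, 0, 0]}, {"grip": 1, "xyz": [82, 331, 0], "angular": [0, 0, 0]}, {"grip": 1, "xyz": [82, 331, 0], "angular": [0, 0, 0]}, {"grip": 1, "xyz": [82, 331, 0], "angular": [0, 0, 0]}, {"grip": 1, "xyz": [82, 331, 0], "angular": [0, 0, 0]}, {"grip": 1, "xyz": [82, 331, 0], "angular": [0, 0, 0]}, {"grip": 1, "xyz": [82, 331, 0], "angular": [0, 0, 0]}, {"grip": 1, "xyz": [82, 331, 0], "angular": [0, 0, 0]}]}}

```text
time_s: 2.4
tcp_pos: [0.4957, 0.2116, 0.2474]
ee_rot: [[-0.868, 0.496, -0.001], [0.496, 0.868, -0.001], [0.0, -0.001, -1.0]]
wrist_force: [-0.4, -0.7, 0.3]
gripper_width: 0.998
gripper_force: 0.0
```

```bash
python3 go.py .495 .213 .055 60.4; python3 -c "
from h import *
c=r.capture('wrist'); cv2.imwrite('pics/w1.png',c['img'][:,:,::-1])
s=r.sense(); H=np.array(c['hand_eye']); T=np.eye(4); T[:3,:3]=s['ee_rot']; T[:3,3]=s['tcp_pos']
p=np.linalg.inv(T@H)@np.array([.495,.213,.072,1]); u=c['camera_matrix']@p[:3]; print(u/u[2], 57*0.001/2*c['camera_matrix'][0][0]/u[2])"
```

```text
xyz [  1.2   1.1 192.4] ang [-0.001 -0.    -0.002] F [-0.4 -0.7  0.3] tcp [0.4957 0.2116 0.2474] t 2.4
[320.88834406 226.62113561   1.        ] 37.47980484392826
```

View pics/w1.png

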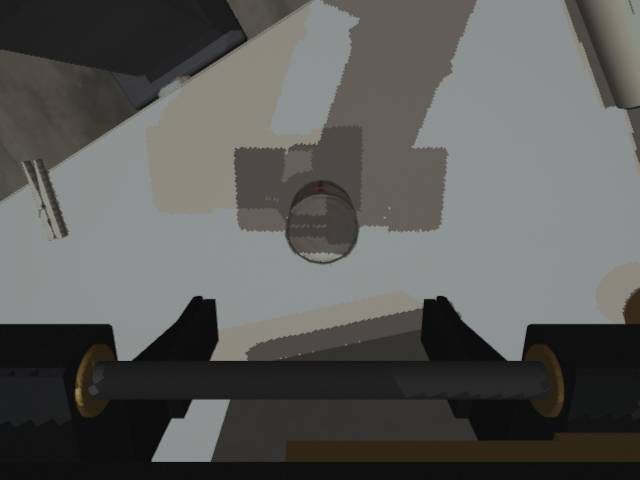

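The wrist view shows the tin's top centred at (321,228), and I predicted (321,227), so the position holds. I'll go down with the open fingers straddling it, fingertips at about z = 27 mm.

Request:
{"api": "move_arm", "payload": {"series": [{"grip": 1, "xyz": [1, 1, 40], "angular": [0, 0, 0]}, {"grip": 1, "xyz": [1, 1, 80], "angular": [0, 0, 0]}, {"grip": 1, "xyz": [1, 1, 120], "angular": [0, 0, 0]}, {"grip": 1, "xyz": [1, 1, 155], "angular": [0, 0, 0]}, {"grip": 1, "xyz": [1, 1, 180], "angular": [0, 0, 0]}, {"grip": 1, "xyz": [1, 1, 195], "angular": [0, 0, 0]}, {"grip": 0.71, "xyz": [1, 1, 195], "angular": [0, 0, 0]}, {"grip": 0.71, "xyz": [1, 1, 195], "angular": [0, 0, 0]}, {"grip": 0.71, "xyz": [1, 1, 195], "angular": [0, 0, 0]}, {"grip": 0.71, "xyz": [1, 1, 195], "angular": [0, 0, 0]}]}}

```text
time_s: 3.45
tcp_pos: [0.4959, 0.2152, 0.0541]
ee_rot: [[-0.87, 0.494, 0.002], [0.494, 0.87, 0.002], [-0.001, 0.003, -1.0]]
wrist_force: [-0.7, 0.4, 0.4]
gripper_width: 0.752
gripper_force: 0.0
```

```bash
python3 go.py .445 .125 .052 60.4
```

```text
xyz [  -0.3 -103.6    1.9] ang [0.003 0.001 0.   ] F [-0.7  0.4  0.4] tcp [0.4959 0.2152 0.0541] t 3.45
```

Now the slide along −y of the tool, about 105 mm, gently.

Request:
{"api": "move_arm", "payload": {"series": [{"grip": 0.71, "xyz": [0, -4, 0], "angular": [0, 0, 0]}, {"grip": 0.71, "xyz": [0, -12, 0], "angular": [0, 0, 0]}, {"grip": 0.71, "xyz": [0, -24, 0], "angular": [0, 0, 0]}, {"grip": 0.71, "xyz": [0, -38, 0], "angular": [0, 0, 0]}, {"grip": 0.71, "xyz": [0, -52, 0], "angular": [0, 0, 0]}, {"grip": 0.71, "xyz": [0, -66, 0], "angular": [0, 0, 0]}, {"grip": 0.71, "xyz": [0, -80, 0], "angular": [0, 0, 0]}, {"grip": 0.71, "xyz": [0, -92, 0], "angular": [0, 0, 0]}, {"grip": 0.71, "xyz": [0, -100, 0], "angular": [0, 0, 0]}, {"grip": 0.71, "xyz": [0, -105, 0], "angular": [0, 0, 0]}]}}

```text
time_s: 4.45
tcp_pos: [0.4428, 0.1227, 0.0527]
ee_rot: [[-0.869, 0.494, -0.001], [0.494, 0.869, -0.0], [0.0, -0.001, -1.0]]
wrist_force: [0.3, -0.0, -0.6]
gripper_width: 0.712
gripper_force: 0.5
```

Request:
{"api": "move_arm", "payload": {"series": [{"grip": 0.71, "xyz": [0, 0, 0], "angular": [0, 0, 0]}, {"grip": 0.85, "xyz": [0, 0, 0], "angular": [0, 0, 0]}, {"grip": 1, "xyz": [0, 0, 0], "angular": [0, 0, 0]}, {"grip": 1, "xyz": [0, 0, 0], "angular": [0, 0, 0]}, {"grip": 1, "xyz": [0, 0, -20], "angular": [0, 0, 0]}, {"grip": 1, "xyz": [0, 0, -55], "angular": [0, 0, 0]}, {"grip": 1, "xyz": [0, 0, -100], "angular": [0, 0, 0]}, {"grip": 1, "xyz": [0, 0, -145], "angular": [0, 0, 0]}, {"grip": 1, "xyz": [0, 0, -190], "angular": [0, 0, 0]}, {"grip": 1, "xyz": [0, 0, -200], "angular": [0, 0, 0]}]}}

```text
time_s: 5.45
tcp_pos: [0.4457, 0.1249, 0.2583]
ee_rot: [[-0.87, 0.493, 0.01], [0.493, 0.87, 0.005], [-0.006, 0.009, -1.0]]
wrist_force: [-0.4, -0.0, -0.5]
gripper_width: 0.998
gripper_force: 0.0
```

Run:
```python
from h import *
from fit import W,P
c=r.capture('wrist'); s=r.sense(); q=np.load('q.npy')
H=np.array(c['hand_eye']); T=np.eye(4); T[:3,:3]=s['ee_rot']; T[:3,3]=s['tcp_pos']; M=T@H
def wz(uv,z):
    d=M[:3,:3]@np.linalg.inv(c['camera_matrix'])@np.array([*uv,1.]); return M[:3,3]+d*(z-M[2,3])/d[2]
cv2.imwrite('pics/w2.png',c['img'][:,:,::-1]); snap('side','d1')
g=lambda x,y:wz((x,y),.072).round(4)
print(s['tcp_pos'],s['wrist_force'],s['time_s'],[ (i,g(*i)) for i in((320,228),(330,228),(320,238))])
import cv2 as cv
a=np.hstack([cv.imread('pics/w2.png')[100:400,120:520],cv.imread('pics/d1.png')[130:430,150:550]]); cv.imwrite('pics/a2.png',a)
```

```text
[0.44520794 0.12472475 0.25736551] [-0.550695    0.91973952  1.01339956] 5.5 [((320, 228), array([0.4489, 0.1246, 0.072 ])), ((330, 228), array([0.4528, 0.1314, 0.072 ])), ((320, 238), array([0.4561, 0.1206, 0.072 ]))]
```

View pics/a2.png

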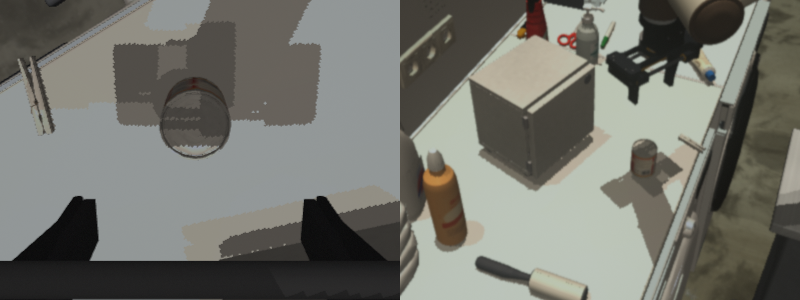

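The tin stands upright at about (315,223) in the wrist frame, which is world (0.444, 0.124), 254 mm from the hinge line. The side view shows it clear at (645,155) of the composite. Next I'll shut the fingers and take a standoff in front of the disc.

```bash
python3 go.py .5376 .1082 .208 74.3; python3 -c "
from h import *
print(r.sense()['joints'])"
```

```text
xyz [-89.2  32.   46.9] ang [ 0.004  0.002 -0.242] F [-0.1  0.  -0.7] tcp [0.4441 0.1243 0.2546] t 5.55
[ 3.59066758e+01  5.39560055e+00 -2.09113310e+01 -3.33273872e-03
 -6.34185744e+01 -1.55471861e+02]
```

Request:
{"api": "move_arm", "payload": {"series": [{"grip": 0, "xyz": [-45, 16, 0], "angular": [0.002, 0.001, -0.12]}, {"grip": 0, "xyz": [-89, 32, 0], "angular": [0.004, 0.002, -0.242]}, {"grip": 0, "xyz": [-89, 32, 25], "angular": [0.004, 0.002, -0.242]}, {"grip": 0, "xyz": [-89, 32, 47], "angular": [0.004, 0.002, -0.242]}, {"grip": 0, "xyz": [-89, 32, 47], "angular": [0.004, 0.002, -0.242]}, {"grip": 0, "xyz": [-89, 32, 47], "angular": [0.004, 0.002, -0.242]}, {"grip": 0, "xyz": [-89, 32, 47], "angular": [0.004, 0.002, -0.242]}, {"grip": 0, "xyz": [-89, 32, 47], "angular": [0.004, 0.002, -0.242]}, {"grip": 0, "xyz": [-89, 32, 47], "angular": [0.004, 0.002, -0.242]}, {"grip": 0, "xyz": [-89, 32, 47], "angular": [0.004, 0.002, -0.242]}]}}

```text
time_s: 6.55
tcp_pos: [0.5367, 0.1077, 0.2065]
ee_rot: [[-0.963, 0.271, -0.002], [0.271, 0.963, -0.002], [0.001, -0.003, -1.0]]
wrist_force: [-0.0, -0.4, -0.5]
gripper_width: 0.173
gripper_force: 0.0
```

```bash
python3 go.py .5954 .092 .208 74.3
```

```text
xyz [-60.7   0.8  -1.6] ang [-0.003 -0.001  0.   ] F [-0.  -0.4 -0.5] tcp [0.5367 0.1077 0.2065] t 6.55
```

Request:
{"api": "move_arm", "payload": {"series": [{"grip": 0, "xyz": [-12, 0, 0], "angular": [0, 0, 0]}, {"grip": 0, "xyz": [-24, 0, 0], "angular": [0, 0, 0]}, {"grip": 0, "xyz": [-34, 0, 0], "angular": [0, 0, 0]}, {"grip": 0, "xyz": [-40, 0, 0], "angular": [0, 0, 0]}, {"grip": 0, "xyz": [-45, 0, 0], "angular": [0, 0, 0]}, {"grip": 0, "xyz": [-48, 0, 0], "angular": [0, 0, 0]}, {"grip": 0, "xyz": [-50, 0, 0], "angular": [0, 0, 0]}, {"grip": 0, "xyz": [-52, 0, 0], "angular": [0, 0, 0]}, {"grip": 0, "xyz": [-52, 0, 0], "angular": [0, 0, 0]}]}}

```text
time_s: 7.45
tcp_pos: [0.5864, 0.0934, 0.2056]
ee_rot: [[-0.963, 0.271, -0.004], [0.271, 0.963, -0.003], [0.003, -0.004, -1.0]]
wrist_force: [0.3, -0.6, 0.7]
gripper_width: 0.003
gripper_force: 0.4
```

Request:
{"api": "move_arm", "payload": {"series": [{"grip": 0, "xyz": [-1.5, 0, 0], "angular": [0, 0, 0]}, {"grip": 0, "xyz": [-3, 0, 0], "angular": [0, 0, 0]}, {"grip": 0, "xyz": [-4, 0, 0], "angular": [0, 0, 0]}, {"grip": 0, "xyz": [-4, 0, 0], "angular": [0, 0, 0]}]}}

```text
time_s: 7.85
tcp_pos: [0.5904, 0.0922, 0.2055]
ee_rot: [[-0.963, 0.271, -0.004], [0.271, 0.963, -0.003], [0.003, -0.004, -1.0]]
wrist_force: [-2.5, -0.9, 0.4]
gripper_width: 0.005
gripper_force: 1.0
```

Contact, about −2.5 N and in the springy range. I'll press on until it firms up.

Request:
{"api": "move_arm", "payload": {"series": [{"grip": 0, "xyz": [-1, 0, 0], "angular": [0, 0, 0]}, {"grip": 0, "xyz": [-2, 0, 0], "angular": [0, 0, 0]}, {"grip": 0, "xyz": [-3, 0, 0], "angular": [0, 0, 0]}, {"grip": 0, "xyz": [-3, 0, 0], "angular": [0, 0, 0]}]}}

```text
time_s: 8.25
tcp_pos: [0.5923, 0.0916, 0.2055]
ee_rot: [[-0.963, 0.271, -0.006], [0.271, 0.963, -0.003], [0.005, -0.005, -1.0]]
wrist_force: [-5.6, 0.4, 1.4]
gripper_width: 0.002
gripper_force: 2.9
```

Request:
{"api": "move_arm", "payload": {"series": [{"grip": 0, "xyz": [-1.5, 0, 0], "angular": [0, 0, 0]}, {"grip": 0, "xyz": [-3, 0, 0], "angular": [0, 0, 0]}, {"grip": 0, "xyz": [-3, 0, 0], "angular": [0, 0, 0]}]}}

```text
time_s: 8.55
tcp_pos: [0.5926, 0.0914, 0.2054]
ee_rot: [[-0.963, 0.27, -0.012], [0.27, 0.963, -0.003], [0.011, -0.006, -1.0]]
wrist_force: [-14.6, 4.5, 6.9]
gripper_width: 0.004
gripper_force: 7.4
```

Firm stop reached. I'll back off quickly and then rise clear of the door.

Request:
{"api": "move_arm", "payload": {"series": [{"grip": 0, "xyz": [35, 0, 0], "angular": [0, 0, 0]}, {"grip": 0, "xyz": [80, 0, -10], "angular": [0, 0, 0]}, {"grip": 0, "xyz": [120, 0, -35], "angular": [0, 0, 0]}, {"grip": 0, "xyz": [140, 0, -75], "angular": [0, 0, 0]}, {"grip": 0, "xyz": [140, 0, -110], "angular": [0, 0, 0]}, {"grip": 0, "xyz": [140, 0, -110], "angular": [0, 0, 0]}, {"grip": 0, "xyz": [140, 0, -110], "angular": [0, 0, 0]}, {"grip": 0, "xyz": [140, 0, -110], "angular": [0, 0, 0]}, {"grip": 0, "xyz": [140, 0, -110], "angular": [0, 0, 0]}, {"grip": 0, "xyz": [140, 0, -110], "angular": [0, 0, 0]}]}}

```text
time_s: 9.55
tcp_pos: [0.462, 0.1288, 0.3149]
ee_rot: [[-0.963, 0.271, -0.005], [0.271, 0.963, -0.004], [0.004, -0.005, -1.0]]
wrist_force: [-0.1, -0.7, -0.9]
gripper_width: 0.006
gripper_force: 0.0
```

Request:
{"api": "move_arm", "payload": {"series": [{"grip": 0, "xyz": [0, 0, 0], "angular": [0, 0, 0]}, {"grip": 0, "xyz": [0, 0, 0], "angular": [0, 0, 0]}, {"grip": 0, "xyz": [0, 0, 0], "angular": [0, 0, 0]}, {"grip": 0, "xyz": [0, 0, 0], "angular": [0, 0, 0]}, {"grip": 0, "xyz": [0, 0, 0], "angular": [0, 0, 0]}, {"grip": 0, "xyz": [0, 0, 0], "angular": [0, 0, 0]}]}}

```text
time_s: 10.15
tcp_pos: [0.4619, 0.129, 0.316]
ee_rot: [[-0.963, 0.271, -0.003], [0.271, 0.963, -0.003], [0.002, -0.004, -1.0]]
wrist_force: [-0.1, 0.1, -0.8]
gripper_width: 0.007
gripper_force: 0.0
```

Run:
```python
from h import *
from fit import W
q=np.load('q.npy'); s=r.sense(); print(s['tcp_pos'],s['wrist_force'],s['time_s'])
a=snap('side','d2')['img'];
h=np.array([-.087,.104])
def door(th,rad,off,z): # rad from hinge along door, off>0 on the inner side
    u=np.array([-np.sin(th),-np.cos(th)]); n=np.array([np.cos(th),-np.sin(th)]); p=h+rad*u+off*n; return W(q,(p[0],p[1],z))
for th in(.4,.5,.6): print(th,proj('d2',[door(th,.204,-.016,.218),door(th,.204,0,.218)]).round().tolist())
cv2.imwrite('pics/d2c.png',cv2.resize(a[130:330,200:440,::-1],None,fx=3,fy=3,interpolation=cv2.INTER_CUBIC))
```

```text
[0.46189405 0.12901239 0.31599043] [-0.12217197  0.14867809 -0.807286  ] 10.15
0.4 [[368.0, 214.0], [364.0, 210.0]]
0.5 [[372.0, 220.0], [369.0, 216.0]]
0.6 [[375.0, 226.0], [373.0, 222.0]]
```

View pics/d2c.png

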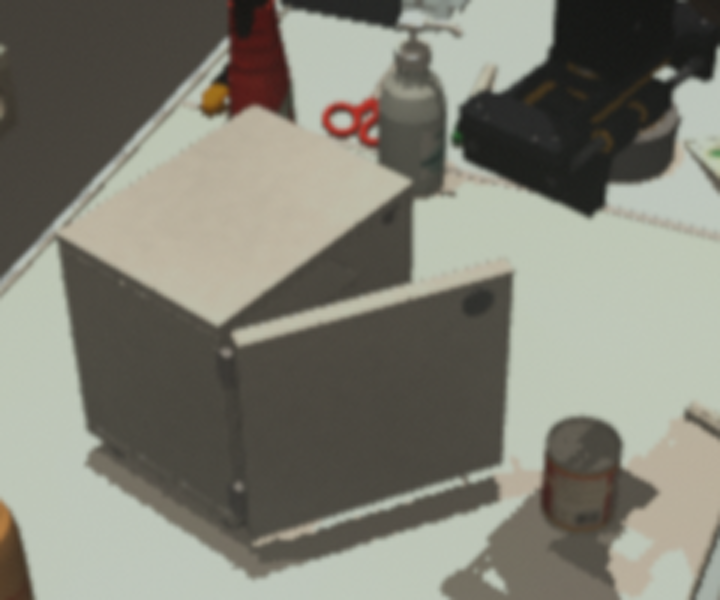

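The side view shows the door ajar, its free top corner at about (371,219), which fits 0.5 rad. The tin is clear. I'll plan the descent behind the door and the arc push.

Run:
```python
from h import *
from fit import W
q=np.load('q.npy'); s=r.sense(); h=np.array([-.087,.104]); R=s['ee_rot']
def pt(th,rad,off,z):
    u=np.array([-np.sin(th),-np.cos(th)]); n=np.array([np.cos(th),-np.sin(th)]); p=h+rad*u+off*n; return W(q,(p[0],p[1],z))
a=pt(.5,.165,.035,.205); print('start',a,(R.T@(a-s['tcp_pos'])*1000).round(1))
for th in np.arange(.5,1.56,.1): b=pt(th,.165,.014,.205); print(th.round(2),b.round(3),(R.T@(b-a)*1000).round(1))
```

```text
start [0.56863242 0.11656952 0.205     ] [-106.4   17.3  110.7]
0.5 [0.554 0.131 0.205] [18.4 10.   0. ]
0.6 [0.541 0.142 0.205] [33.2 17.5  0. ]
0.7 [0.53  0.155 0.205] [47.2 26.3  0. ]
0.8 [0.521 0.168 0.205] [60.3 36.5  0. ]
0.9 [0.512 0.182 0.205] [72.2 48.  -0. ]
1.0 [0.505 0.197 0.205] [82.9 60.6 -0. ]
1.1 [0.5   0.213 0.205] [92.4 74.2 -0. ]
1.2 [0.496 0.229 0.205] [ 1.004e+02  8.860e+01 -1.000e-01]
1.3 [0.494 0.245 0.205] [ 1.070e+02  1.038e+02 -1.000e-01]
1.4 [0.493 0.262 0.205] [111.9 119.6  -0.2]
1.5 [0.494 0.279 0.205] [115.3 135.8  -0.2]
```

Request:
{"api": "move_arm", "payload": {"series": [{"grip": 0, "xyz": [-45, 8, 0], "angular": [0, 0, 0]}, {"grip": 0, "xyz": [-85, 14, 0], "angular": [0, 0, 0]}, {"grip": 0, "xyz": [-106, 17, 0], "angular": [0, 0, 0]}, {"grip": 0, "xyz": [-106, 17, 0], "angular": [0, 0, 0]}, {"grip": 0, "xyz": [-106, 17, 40], "angular": [0, 0, 0]}, {"grip": 0, "xyz": [-106, 17, 75], "angular": [0, 0, 0]}, {"grip": 0, "xyz": [-106, 17, 100], "angular": [0, 0, 0]}, {"grip": 0, "xyz": [-106, 17, 111], "angular": [0, 0, 0]}, {"grip": 0, "xyz": [-106, 17, 111], "angular": [0, 0, 0]}, {"grip": 0, "xyz": [-106, 17, 111], "angular": [0, 0, 0]}]}}

```text
time_s: 11.2
tcp_pos: [0.5688, 0.1167, 0.2062]
ee_rot: [[-0.963, 0.27, -0.001], [0.27, 0.963, -0.002], [0.0, -0.003, -1.0]]
wrist_force: [0.4, 0.3, 0.5]
gripper_width: 0.005
gripper_force: 0.0
```

No contact so far. Now the arc push, first half.

Request:
{"api": "move_arm", "payload": {"series": [{"grip": 0, "xyz": [10, 5, 0], "angular": [0, 0, 0]}, {"grip": 0, "xyz": [18, 10, 0], "angular": [0, 0, 0]}, {"grip": 0, "xyz": [26, 14, 0], "angular": [0, 0, 0]}, {"grip": 0, "xyz": [33, 18, 0], "angular": [0, 0, 0]}, {"grip": 0, "xyz": [40, 22, 0], "angular": [0, 0, 0]}, {"grip": 0, "xyz": [47, 26, 0], "angular": [0, 0, 0]}, {"grip": 0, "xyz": [54, 31, 0], "angular": [0, 0, 0]}, {"grip": 0, "xyz": [60, 37, 0], "angular": [0, 0, 0]}, {"grip": 0, "xyz": [66, 42, 0], "angular": [0, 0, 0]}, {"grip": 0, "xyz": [72, 48, 0], "angular": [0, 0, 0]}]}}

```text
time_s: 12.2
tcp_pos: [0.5115, 0.1825, 0.2045]
ee_rot: [[-0.963, 0.271, -0.004], [0.271, 0.963, -0.003], [0.003, -0.004, -1.0]]
wrist_force: [0.0, -0.1, -0.9]
gripper_width: 0.007
gripper_force: 0.4
```

Request:
{"api": "move_arm", "payload": {"series": [{"grip": 0, "xyz": [5, 6, 0], "angular": [0, 0, 0]}, {"grip": 0, "xyz": [11, 13, 0], "angular": [0, 0, 0]}, {"grip": 0, "xyz": [16, 20, 0], "angular": [0, 0, 0]}, {"grip": 0, "xyz": [20, 26, 0], "angular": [0, 0, 0]}, {"grip": 0, "xyz": [24, 33, 0], "angular": [0, 0, 0]}, {"grip": 0, "xyz": [28, 41, 0], "angular": [0, 0, 0]}, {"grip": 0, "xyz": [32, 48, 0], "angular": [0, 0, 0]}, {"grip": 0, "xyz": [35, 56, 0], "angular": [0, 0, 0]}, {"grip": 0, "xyz": [37, 64, 0], "angular": [0, 0, 0]}, {"grip": 0, "xyz": [39, 70, 0], "angular": [0, 0, 0]}]}}

```text
time_s: 13.2
tcp_pos: [0.4933, 0.2608, 0.2044]
ee_rot: [[-0.963, 0.271, -0.003], [0.271, 0.963, -0.003], [0.002, -0.004, -1.0]]
wrist_force: [0.4, -1.6, -0.1]
gripper_width: 0.007
gripper_force: 0.3
```

Request:
{"api": "move_arm", "payload": {"series": [{"grip": 0, "xyz": [2, 6, 0], "angular": [0, 0, 0]}, {"grip": 0, "xyz": [3, 12, 0], "angular": [0, 0, 0]}, {"grip": 0, "xyz": [4, 17, 0], "angular": [0, 0, 0]}, {"grip": 0, "xyz": [4, 18, 0], "angular": [0, 0, 0]}, {"grip": 0, "xyz": [4, 18, 0], "angular": [0, 0, 0]}]}}

```text
time_s: 13.7
tcp_pos: [0.4943, 0.2786, 0.2043]
ee_rot: [[-0.963, 0.271, -0.004], [0.271, 0.963, -0.003], [0.003, -0.004, -1.0]]
wrist_force: [0.5, -0.3, -0.4]
gripper_width: 0.008
gripper_force: 0.0
```

Run:
```python
from h import *
from fit import W
q=np.load('q.npy'); a=snap('side','d3')['img']; h=np.array([-.087,.104])
def pt(th,rad,off,z):
    u=np.array([-np.sin(th),-np.cos(th)]); n=np.array([np.cos(th),-np.sin(th)]); p=h+rad*u+off*n; return W(q,(p[0],p[1],z))
for th in(1.2,1.3,1.4,1.5,1.6): print(th,proj('d3',[pt(th,.204,-.016,.218),pt(th,.204,0,.218)]).round().tolist())
cv2.imwrite('pics/d3c.png',cv2.resize(a[130:330,200:440,::-1],None,fx=3,fy=3,interpolation=cv2.INTER_CUBIC))
```

```text
1.2 [[374.0, 267.0], [376.0, 262.0]]
1.3 [[370.0, 274.0], [372.0, 268.0]]
1.4 [[364.0, 281.0], [368.0, 275.0]]
1.5 [[358.0, 287.0], [363.0, 282.0]]
1.6 [[351.0, 293.0], [356.0, 288.0]]
```

View pics/d3c.png

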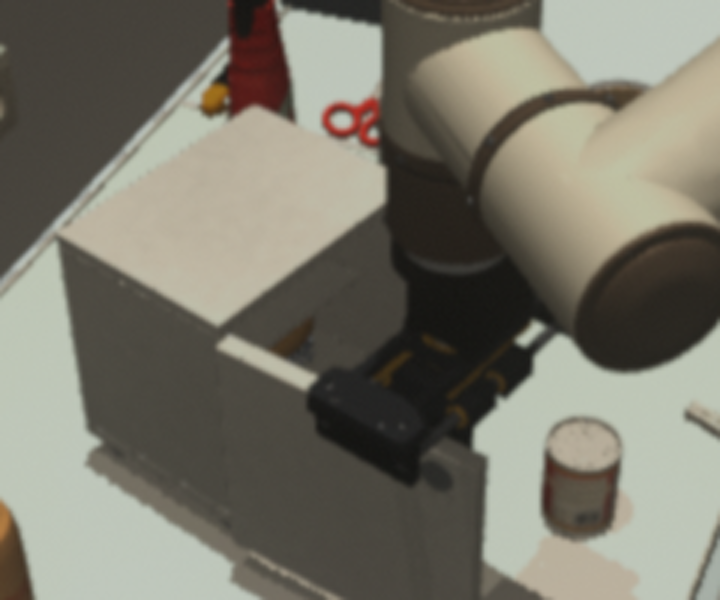

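The door's inner free corner is at about (362,283), which is about 1.5 rad. The tin is upright at (583,478) in the crop. I'll retreat away from the inner face and then up.

Request:
{"api": "move_arm", "payload": {"series": [{"grip": 0, "xyz": [0, -10, 0], "angular": [0, 0, 0]}, {"grip": 0, "xyz": [0, -30, 0], "angular": [0, 0, 0]}, {"grip": 0, "xyz": [0, -45, -20], "angular": [0, 0, 0]}, {"grip": 0, "xyz": [0, -45, -60], "angular": [0, 0, 0]}, {"grip": 0, "xyz": [0, -45, -100], "angular": [0, 0, 0]}, {"grip": 0, "xyz": [0, -45, -110], "angular": [0, 0, 0]}, {"grip": 0, "xyz": [0, -45, -110], "angular": [0, 0, 0]}, {"grip": 0, "xyz": [0, -45, -110], "angular": [0, 0, 0]}]}}

```text
time_s: 14.55
tcp_pos: [0.4817, 0.2347, 0.3132]
ee_rot: [[-0.962, 0.271, -0.006], [0.271, 0.962, -0.004], [0.004, -0.005, -1.0]]
wrist_force: [-0.5, -0.5, -0.9]
gripper_width: 0.005
gripper_force: 0.0
```

Run:
```python
from h import *
a=snap('side','d4')['img']; s=r.sense(); print(s['tcp_pos'],s['wrist_force'],s['time_s'])
cv2.imwrite('pics/d4c.png',cv2.resize(a[130:330,200:440,::-1],None,fx=3,fy=3))
```

```text
[0.48161012 0.23468375 0.31272654] [-0.42333252  0.46986284 -0.27100677] 14.6
```

View pics/d4c.png

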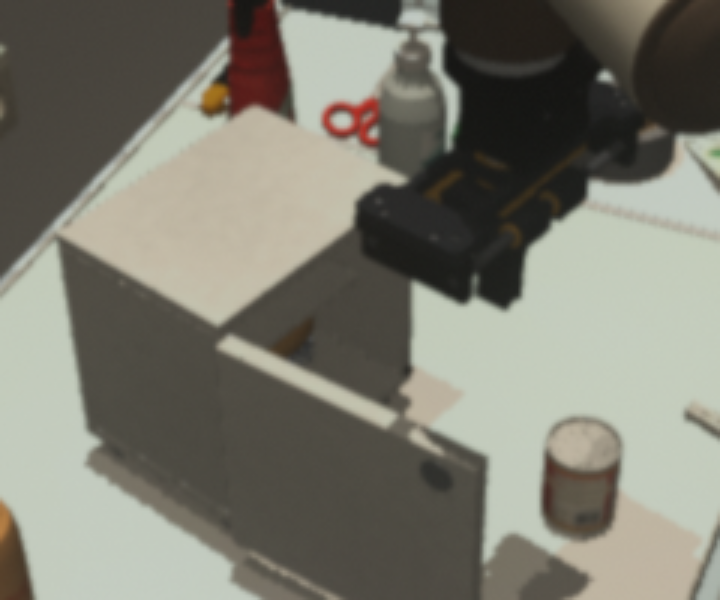

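The door stays wide open with its corner at crop (487,458). The tin is upright at (583,478), and the gripper is clear of everything.

```bash
python3 -c "
from station import r
print(r.finish_job())"
```

```text
the job is handed in; nothing more can be done
None
```

The job is handed in at 14.6 s with no verdict returned: the tin was slid to about 254 mm from the hinge line and stands upright, the press released the door to about 0.5 rad, and it now stands at about 1.5 rad with the gripper clear.

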